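# Shut the draught shield and tare the balance touch-free

## Robot

A 6-joint arm with a two-finger parallel gripper is mounted at the origin on the work surface. World frame = base frame: x ahead of the robot, y to its left, z up, the work surface at z = 0. Lengths are in m, angles in degrees, forces in N, time in s.
With the tool pointing down it reaches from about 0.375 to 0.9 m from the base axis. Payload 3.1 kg.
Tool frame: the origin (TCP) lies at the very end of the fingers, on their centre line; the grasp point (between the pads) lies 19 mm behind it; z points along the fingers, y is the line along which they close (so a half turn about z gives the same grasp; the last joint's range is limited). The gripper opens to 87 mm and grips with 3 to 60 N. Pads are 19 mm wide; open, the fingers measure 117 mm over their backs; the gripper's body (75 mm by 190 mm) begins 51 mm behind the grasp point.
Start: joints at [61.335, 30.224, 82.088, -0, 67.689, -10.227], TCP at [0.198, 0.593, 0.223] pointing down, gripper open.
Joint ranges: [-176.69, 176.69], [-43.24, 126.21], [12.49, 139.97], [-82, 262], [0, 151.66], [-163.58, 163.58]. Speed limits (degrees/s): [159.86, 159.86, 180, 180, 180, 180].

## Interface

Orientations are given as a 3x3 rotation matrix whose columns are the frame's x, y, z axes.
In Python, from rig import bot, imaging gives the robot as it stands.
- The arm moves only by the tool drive_tool, never from a script. Its argument "deltas" is text: rows parted by semicolons, each of 5 numbers parted by spaces: the finger opening in mm, from 0 to 87, then the shift along the world's x, y, z in mm, then the turn about the world's z in rad. In form: jaw dx dy dz twist; .... A call has 1 to 12 rows; each row is the pose to reach, as a shift and turn from the pose commanded when the call began; what a row does not reach only later rows make up. A row lasts 1/10 s, in which the tool goes at most 50 mm and 8.59 degrees, less where a joint would pass 70% of its speed; a pose out of reach is approached as far as the arm can. A call with a gripper value outside its range is refused whole. The fingers move at their own pace and stop on an object; the grip force is fixed at half the most. Time passes only in rows, so rows that repeat a pose let the fingers close. It gives the time, the measured TCP pose, the force, the opening and the grip force at its end, in the units of the state.
- bot.read_state(): the state, without advancing time (a new reading comes with each control period).
- imaging.capture(name): name is "scene" or "top" or "wrist"; returns the picture (420x560x3 uint8, red, green, blue); there is no depth.
- imaging.camera_model(name): a dict with "fx", "fy", "cx", "cy" (pixels), "T" (4x4, takes a point from camera to world coordinates). Camera axes: x right, y down, z forward; pixel columns grow to the right and rows downward; lengths in m; the calibration is good to about 2 mm. A picture is of the moment at which its call begins: read the wrist's pose just before it. camera_model takes no time and is no camera call; for the wrist camera it gives the pose at the moment of the call.
- bot.hand_in(): hands the job in; it is judged then, once.
The state is a dict: "time_s": time; "joint_positions": joint angles; "qvel": joint speeds; "tau": joint torques, N m; "position": TCP position; "tcp_rot": TCP orientation; "force": force on the tool from outside, world axes, zero at the start; "moment": the same for the moment, N m; "opening": opening from 0.0 (shut) to 1.0 (fully open); "grasp_force": force on a finger pad.
Only numpy, scipy, OpenCV 4.12 (cv2) and the standard library are available. Lean on these libraries where they do the work, as an engineer would, in place of code of your own. Each camera call takes 0.05 s, during which the arm holds its last target. There are 200 camera calls.

## Task

Tare the balance: push the sliding top cover of its draught shield fully shut by its grip bar, then point at the round touch-free sensor, holding the fingertips just above its window for about two seconds without touching it. Then take the hand well clear, a good hand's width above the sensor. Touch none of the sensors, do not set off the square or the bar-shaped one, and leave the glassware, weights and other loose things as they stand.

Things in the scene. Friction and masses are not known exactly. Their poses are not given: they have to be found in the camera images.
- cover (a joint): Sliding top cover of the balance's draught shield, m: 0 = fully shut, up to 0.10 = open. It grows as the cover slides level along the balance's own +y. It stays where it is left; about 1.5 N moves it.
- cover_grip (a point): Middle of the top edge of the upright grip bar on the cover; moves with the cover. The bar is 90 mm long along the balance's x, 12 mm thick along its y and stands 28 mm above the cover's flat top. The 180 x 180 mm cover reaches 140 mm past the bar towards the balance's +y and 40 mm towards its -y. To shut the cover, push the bar's +y side towards the balance's -y.
- balance: White laboratory balance with a clear square draught shield on its rear part, fixed to the bench. Origin: centre of the underside. x points from its keypad front to its rear (the front faces the robot's side), y to its left as seen from the robot, z up. Base 280 (x) x 210 (y) x 65 mm high; shield 180 x 180 mm, centred 45 mm behind the origin, its walls reach 165 mm above the bench, the cover's flat top 172 mm, the grip bar's top 200 mm.
- pod_round_window (a point): Centre of the window on top of the round touch-free sensor: a round white puck, 64 mm across at the foot, 48 mm at the top, 36 mm high, fixed to the bench; the point lies on its flat top at the small black spot. This is the tare sensor. It sees fingertips from nearly touching up to about 45 mm above the window, within about 20 mm sideways.
- pod_square_window (a point): Centre of the top (small black spot) of the square touch-free sensor, a white block 58 x 58 mm, 36 mm high, fixed to the bench; it prints. It is set off by fingertips within 30 mm sideways of the spot and less than about 30 mm above it.
- pod_bar_window (a point): Centre of the top (small black spot) of the long bar-shaped touch-free sensor, a white block 36 x 88 mm, 36 mm high, fixed to the bench; it switches the unit. It is set off by fingertips within 30 mm sideways of the spot and less than about 30 mm above it.
- dish: Small open glass, 60 mm across, 50 mm high, standing on the balance's pan inside the shield (pan top 75 mm above the bench). Origin: centre of the underside. To be left alone.
- weight_large: Steel knobbed calibration weight, 38 mm across, 62 mm high, loose on the bench near the sensors. Origin: centre of the underside. To be left alone.
- weight_small: Steel knobbed calibration weight, 30 mm across, 48 mm high, loose on the bench near the sensors. Origin: centre of the underside. To be left alone.
- jar: Small amber jar, 50 mm across, 65 mm high, loose on the bench near the sensors. Origin: centre of the underside. To be left alone.
- bottle: White bottle, 66 mm across, 170 mm high, loose on the bench. Origin: centre of the underside. To be left alone.
- spatula: Flat-bladed spatula with a wooden handle, 170 mm long, lying on the bench. Origin: on its underside. To be left alone.
- beaker: Open glass beaker, 72 mm across, 90 mm high, loose on the bench. Origin: centre of the underside. To be left alone.

How it is judged (in metres and radians):
On the way, in this order (a step that is already met when the one before it is completed fails the run):
1. the cover of the draught shield is fully shut (value of joint cover below 0.005 m), for 0.2 s.
2. with the cover shut, the fingertips dwell just above the round sensor's window, touching nothing (horizontal distance between the grasp point and pod_round_window below 0.025 m and z of the grasp point in the frame of pod_round_window between 0.019 and 0.066 m and contact force between each of the arm, the fingers and anything else below 0.3 N and value of joint cover below 0.005 m), for 1.5 s.
At the end, for the whole second after the job is handed in: The cover is shut to within 5 mm and at rest, the hand has left the round sensor (grasp point more than 100 mm from its window), and every loose thing is at rest within 15 mm of where it stood (value of joint cover below 0.005 m and distance between the grasp point and pod_round_window above 0.1 m and velocity of joint cover below 0.01 m/s and distance of each of dish, weight_large, weight_small, jar, bottle, spatula, beaker from where it was at the start of the episode below 0.015 m and linear speed of each of dish, weight_large, weight_small, jar, bottle, spatula, beaker below 0.02 m/s); the robot touches nothing.
It fails at once if the round sensor is touched (contact force between any of the fingers, the arm and pod_round above 0.3 N).
It fails at once if another sensor is touched (contact force between any of the fingers, the arm and pod_square above 0.3 N or contact force between any of the fingers, the arm and pod_bar above 0.3 N).
It fails at once if another sensor is set off: the fingertips come low over it ((horizontal distance between the grasp point and pod_square_window below 0.03 m and z of the grasp point in the frame of pod_square_window below 0.05 m) or (horizontal distance between the grasp point and pod_bar_window below 0.03 m and z of the grasp point in the frame of pod_bar_window below 0.05 m)).
It fails at once if one of the loose glasses, weights, jar, bottle or spatula is shifted by more than 15 mm, lifted or tipped (distance of any of dish, weight_large, weight_small, jar, bottle, spatula, beaker from where it was at the start of the episode above 0.015 m or angle between any of dish, weight_large, weight_small, jar, bottle, beaker's own z axis and vertical above 0.3 rad).
It also fails if it takes over 45 s, if anything falls off the work surface, if the arm or the gripper's body presses on something with over 40 N, if the wrist force passes 120 N, or if a joint passes its speed limit or range.

## Working session

There is one attempt and no reset: what is moved stays moved. The work goes in short steps, Python scripts to look and compute and a tool call to move; the robot and the scene stay as the last step left them, time stands still between calls to the robot, and variables do not carry over. Pictures are saved under pics/ and viewed, at most 10 in all, crops included, and the job is handed in when it is done.

Besides the shell and the picture viewer there is one more tool, called after "Call:" as name(argument=value, ...) on one line, values as JSON. drive_tool: Moves the arm, as the interface text tells. Its arguments: {"type":"object","properties":{"deltas":{"type":"string"}},"required":["deltas"]}

```bash
mkdir -p pics; python3 - <<'E'
from rig import bot, imaging
import cv2,numpy as np
for n in("scene","top"):
    m=imaging.camera_model(n);p=imaging.capture(n)
    cv2.imwrite(f"pics/{n}0.png",cv2.resize(p[:,:,::-1],(800,600),interpolation=cv2.INTER_CUBIC));cv2.imwrite(f"{n}.png",p[:,:,::-1])
    print(n,m["fx"],m["cx"],m["cy"],np.round(m["T"],3).tolist())
s=bot.read_state();print(s["time_s"],s["position"],np.round(s["tcp_rot"],3).tolist())
E
```

```text
scene 431.2909790151192 284.29776946413574 216.56981172879634 [[0.172, 0.652, -0.738, 1.227], [0.985, -0.119, 0.124, -0.193], [-0.007, -0.749, -0.663, 0.754], [0.0, 0.0, 0.0, 1.0]]
top 474.0473966665818 271.89952186760166 210.4626910706526 [[0.024, -0.991, 0.131, 0.387], [-1.0, -0.023, 0.006, -0.085], [-0.003, -0.131, -0.991, 1.148], [0.0, 0.0, 0.0, 1.0]]
0.1 [0.19734302 0.59232707 0.22168046] [[-0.949, 0.316, -0.001], [0.316, 0.949, -0.002], [0.0, -0.002, -1.0]]
```

View pics/scene0.png

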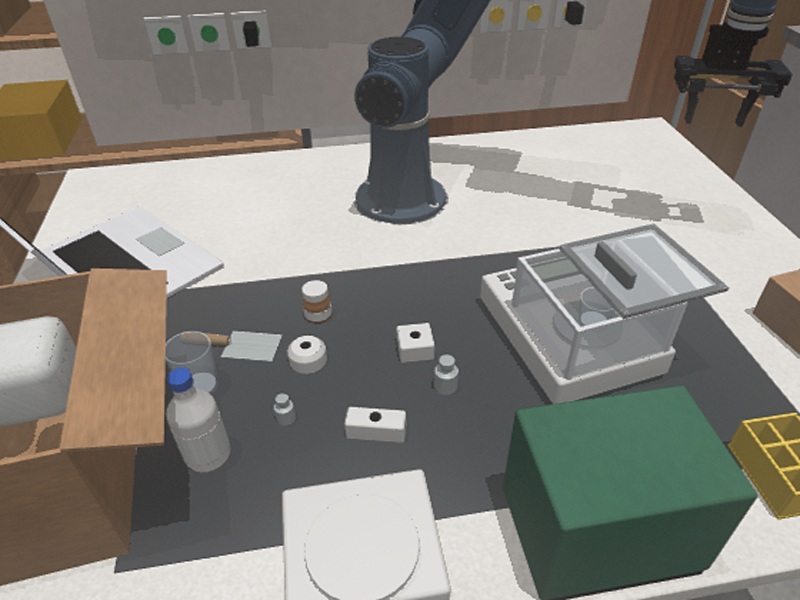

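View pics/top0.png

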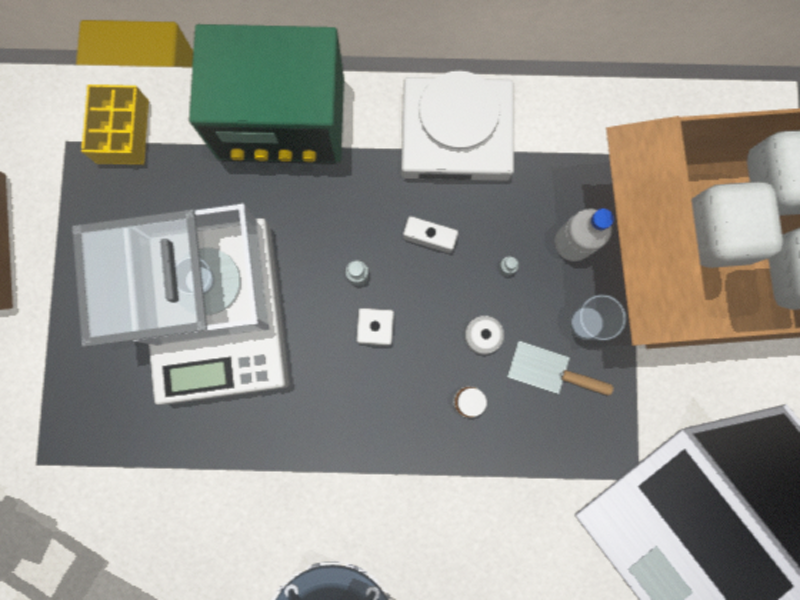

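The top view shows the grip bar's top from about (163,240) to (172,300), and the spots: round (485,334), square (375,326), bar-shaped (430,232). In the scene view the bar is at about (598,247)–(634,282), with the spots at (307,346), (415,335) and (375,417). The cover is slid open to the balance's left.

```bash
cat > h.py <<'E'
from rig import bot, imaging
import cv2,numpy as np
def ray(n,u,v,m=None):
    m=m or imaging.camera_model(n);d=m["T"][:3,:3]@[(u-m["cx"])/m["fx"],(v-m["cy"])/m["fy"],1];return np.array(m["T"])[:3,3],d
def onz(n,u,v,z,m=None):
    o,d=ray(n,u,v,m);return o+d*(z-o[2])/d[2]
E
python3 - <<'E'
from h import *
np.set_printoptions(precision=4,suppress=True)
T=cv2.imread("top.png");S=cv2.imread("scene.png")
def dark(img,u,v,r,th):
    u,v=int(u*.7),int(v*.7);c=img[v-r:v+r+1,u-r:u+r+1].max(2)<th
    n,l,st,ce=cv2.connectedComponentsWithStats(c.astype(np.uint8))
    k=min(range(1,n),key=lambda i:np.hypot(*(ce[i]-r)));return ce[k]+[u-r,v-r],st[k,4]
for n,t,s in(("round",(485,334),(307,346)),("square",(375,326),(415,335)),("bar",(430,232),(375,417))):
    a,A=dark(T,*t,6,80);b,B=dark(S,*s,6,80)
    print(n,A,B,onz("top",*a,.036),onz("scene",*b,.036))
# grip bar in top: dark component
g=T[160:218,105:132].max(2);c=(g<110).astype(np.uint8)
n,l,st,ce=cv2.connectedComponentsWithStats(c);k=1+st[1:,4].argmax();ys,xs=np.where(l==k)
r=cv2.minAreaRect(np.c_[xs+105,ys+160].astype(np.float32));print(r,st[k])
bx=cv2.boxPoints(r);print(np.array([onz("top",*p,.2) for p in bx]))
print("scene bar",[onz("scene",u*.7,v*.7,.2) for u,v in((598,247),(634,282))])
# yaw from cover outer edge & base front
for nm,p,z in(("cover left",((73,228),(84,345)),.172),("front base",((156,403),(286,388)),.065),("base right",((268,220),(286,388)),.065)):
    q=[onz("top",u*.7,v*.7,z) for u,v in p];d=q[1]-q[0];print(nm,q,np.degrees(np.arctan2(d[1],d[0])))
print("others",{k:onz("top",u*.7,v*.7,z)[:2] for k,u,v,z in(("jar",470,402,.065),("wl",357,270,.06),("ws",510,264,.048),("beaker",605,317,.09),("bottle",602,218,.17))})
cv2.imwrite("pics/crop.png",cv2.resize(np.hstack([T[130:290,40:210],cv2.resize(S[150:290,330:520],(228,160))]),None,fx=2,fy=2,interpolation=cv2.INTER_CUBIC))
E
```

```text
round 23 28 [ 0.483 -0.239  0.036] [ 0.483  -0.2391  0.036 ]
square 22 27 [ 0.4918 -0.0559  0.036 ] [ 0.4912 -0.0557  0.036 ]
bar 22 38 [ 0.6523 -0.1451  0.036 ] [ 0.6523 -0.1456  0.036 ]
((120.49861907958984, 189.47377014160156), (41.25868606567383, 5.150765895843506), 86.98721313476562) [ 12   9   8  42 149]
[[0.5901 0.2398 0.2   ]
 [0.5909 0.2293 0.2   ]
 [0.5062 0.2194 0.2   ]
 [0.5054 0.2298 0.2   ]]
scene bar [array([0.5205, 0.2234, 0.2   ]), array([0.6098, 0.2396, 0.2   ])]
cover left [array([0.6132, 0.3896, 0.172 ]), array([0.441, 0.359, 0.172])] -169.9363060382497
front base [array([0.3579, 0.2859, 0.065 ]), array([0.3863, 0.081 , 0.065 ])] -82.09983283982525
base right [array([0.6587, 0.1224, 0.065 ]), array([0.3863, 0.081 , 0.065 ])] -171.35142268624435
others {'jar': array([ 0.3713, -0.2111]), 'wl': array([ 0.5798, -0.0257]), 'ws': array([ 0.5979, -0.2772]), 'beaker': array([ 0.5087, -0.4189]), 'bottle': array([ 0.6468, -0.3919])}
```

View pics/crop.png

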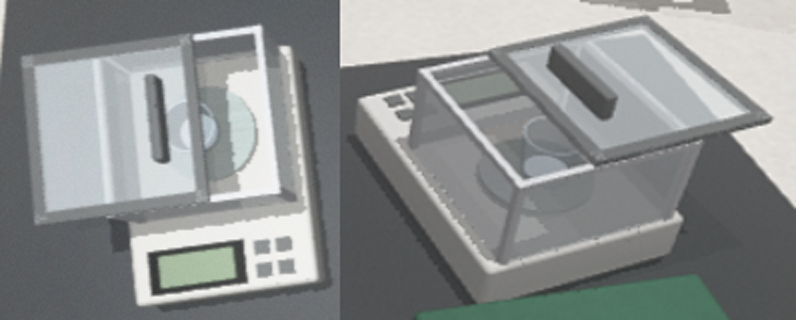

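The crop shows the bar as the dark strip, about 65 mm from its shut position, with the cover open and the balance turned about 9°. The bar's centre is near (0.555, 0.230), and the two views agree on the sensor spots to within 1 mm. I'm moving above the bar's +y side with the fingers closing and the tool turned square to the bar.

Call:
drive_tool(deltas="0 0 0 40 0; 0 352 -320 48 -1.09; 0 352 -320 48 -1.09; 0 352 -320 48 -1.09; 0 352 -320 48 -1.09; 0 352 -320 48 -1.09; 0 352 -320 48 -1.09; 0 352 -320 48 -1.09; 0 352 -320 48 -1.09; 0 352 -320 48 -1.09; 0 352 -320 48 -1.09; 0 352 -320 48 -1.09")

```text
time_s: 1.3
position: [0.5526, 0.2698, 0.2699]
tcp_rot: [[-0.153, 0.988, 0.001], [0.988, 0.153, -0.001], [-0.001, 0.001, -1.0]]
force: [-0.4, 0.1, -0.1]
opening: 0.03
grasp_force: 0.0
```

Call:
drive_tool(deltas="0 0 0 0 0; 0 0 0 0 0")

```text
time_s: 1.5
position: [0.5482, 0.2737, 0.2701]
tcp_rot: [[-0.159, 0.987, -0.002], [0.987, 0.159, 0.0], [0.0, -0.002, -1.0]]
force: [-0.2, 0.6, 0.1]
opening: 0.008
grasp_force: 0.0
```

```bash
python3 - <<'E'
from h import *
s=bot.read_state();print(s["time_s"],s["position"],np.round(s["tcp_rot"],3).tolist(),s["force"],s["opening"])
p=imaging.capture("scene");cv2.imwrite("pics/s1.png",cv2.resize(p[120:300,300:540,::-1],(800,600)))
E
```

```text
1.5 [0.54824864 0.2736695  0.27013089] [[-0.159, 0.987, -0.002], [0.987, 0.159, 0.0], [0.0, -0.002, -1.0]] [-0.15113857  0.60277918  0.12602354] 0.00826789474908319
```

View pics/s1.png

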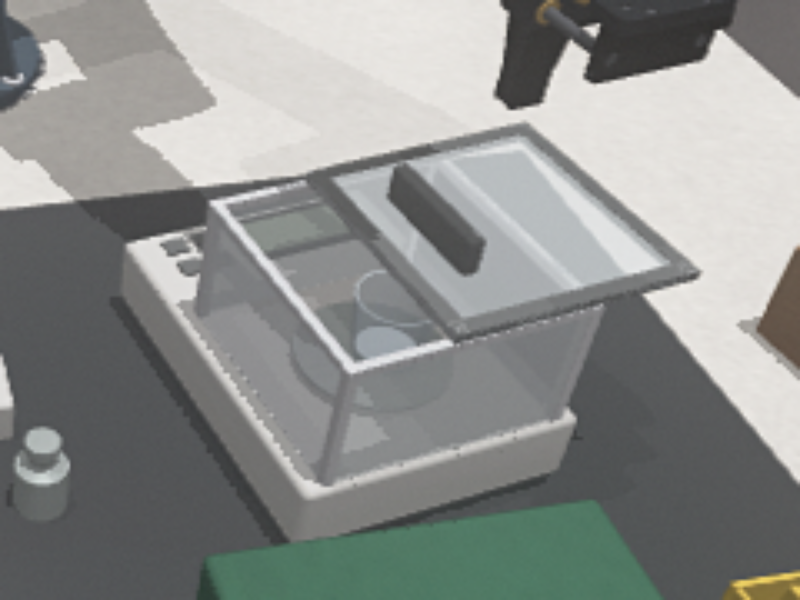

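The view shows the fingertips closed and hanging above the +y side of the bar, clear of it. Next I go down and push partway.

Call:
drive_tool(deltas="0 0 0 -40 0; 0 0 0 -70 0; 0 0 0 -85 0; 0 0 0 -85 0; 0 0 0 -85 0")

```text
time_s: 2.05
position: [0.5492, 0.274, 0.186]
tcp_rot: [[-0.16, 0.987, 0.0], [0.987, 0.16, 0.0], [0.0, 0.0, -1.0]]
force: [-0.0, 0.5, 0.6]
opening: 0.004
grasp_force: 0.0
```

Call:
drive_tool(deltas="0 2 -15 0 0; 0 4 -25 0 0; 0 5 -33 0 0; 0 6 -41 0 0; 0 8 -50 0 0; 0 9 -59 0 0; 0 10 -66 0 0; 0 11 -71 0 0; 0 11 -71 0 0")

```text
time_s: 2.95
position: [0.5605, 0.2007, 0.1853]
tcp_rot: [[-0.158, 0.988, -0.001], [0.988, 0.158, -0.001], [-0.001, -0.001, -1.0]]
force: [0.8, -0.9, 0.2]
opening: 0.009
grasp_force: 0.0
```

```bash
python3 - <<'E'
from h import *
s=bot.read_state();print(s["time_s"],s["position"],s["force"])
p=imaging.capture("scene");t=imaging.capture("top");cv2.imwrite("pics/s2.png",cv2.resize(np.hstack([p[120:300,300:540,::-1],t[130:310,40:220,::-1]]),(800,343)))
E
```

```text
2.95 [0.56049914 0.20073916 0.18529074] [ 0.75885609 -0.86255621  0.15168404]
```

View pics/s2.png

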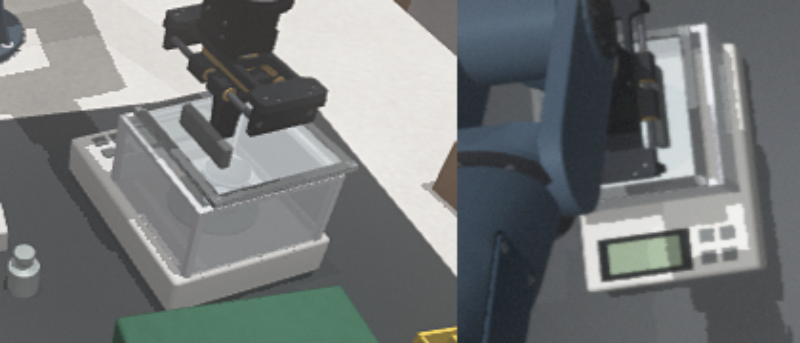

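The bar is moving with the fingers, and a strip of roughly 20 mm still shows open. I'm pushing on slowly until it stops.

Call:
drive_tool(deltas="0 1 -5 0 0; 0 2 -10 0 0; 0 2 -14 0 0; 0 3 -18 0 0; 0 3 -20 0 0; 0 3 -20 0 0")

```text
time_s: 3.65
position: [0.5631, 0.184, 0.1853]
tcp_rot: [[-0.157, 0.988, -0.001], [0.988, 0.157, 0.005], [0.005, -0.0, -1.0]]
force: [-1.3, 7.9, -1.8]
opening: 0.002
grasp_force: 3.9
```

Call:
drive_tool(deltas="0 0 -2 0 0; 0 1 -4 0 0; 0 1 -6 0 0; 0 1 -6 0 0")

```text
time_s: 4.05
position: [0.5631, 0.1838, 0.1855]
tcp_rot: [[-0.155, 0.988, -0.002], [0.988, 0.155, 0.016], [0.016, 0.001, -1.0]]
force: [-2.0, 22.3, -2.1]
opening: 0.006
grasp_force: 11.1
```

The force climbs to 22 N with no movement, so the cover is at its stop. I'm backing off, lifting and checking.

Call:
drive_tool(deltas="0 -1 8 0 0; 0 -3 20 0 0; 0 -6 35 0 0; 0 -6 35 0 0; 0 -6 35 40 0; 0 -6 35 85 0; 0 -6 35 120 0; 0 -6 35 120 0; 0 -6 35 120 0")

```text
time_s: 4.95
position: [0.559, 0.2105, 0.3065]
tcp_rot: [[-0.158, 0.987, 0.002], [0.987, 0.158, -0.0], [-0.001, 0.002, -1.0]]
force: [-0.2, -0.4, -0.0]
opening: 0.008
grasp_force: 0.0
```

```bash
python3 - <<'E'
from h import *
s=bot.read_state();print(s["time_s"],s["position"],s["force"])
p=imaging.capture("scene");cv2.imwrite("pics/s3.png",cv2.resize(p[120:300,300:540,::-1],(800,600)))
E
```

```text
4.95 [0.55898114 0.2105081  0.30653636] [-0.23129916 -0.40735213 -0.01608058]
```

View pics/s3.png

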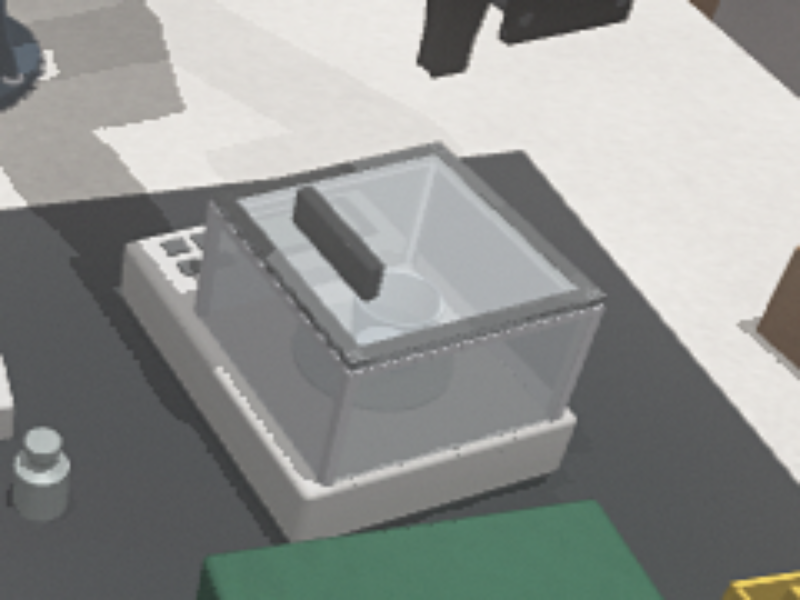

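The picture shows the cover flush with the shield on all sides, so it is shut. Next I travel high to above the round sensor.

Call:
drive_tool(deltas="0 -76 -450 0 0; 0 -76 -450 0 0; 0 -76 -450 0 0; 0 -76 -450 0 0; 0 -76 -450 0 0; 0 -76 -450 0 0; 0 -76 -450 0 0; 0 -76 -450 0 0; 0 -76 -450 0 0; 0 -76 -450 0 0; 0 -76 -450 0 0; 0 -76 -450 0 0")

```text
time_s: 6.2
position: [0.4819, -0.2377, 0.3042]
tcp_rot: [[-0.158, 0.987, -0.002], [0.987, 0.158, 0.003], [0.003, -0.002, -1.0]]
force: [0.9, 0.6, -0.2]
opening: 0.003
grasp_force: 0.0
```

Call:
drive_tool(deltas="0 0 0 -50 0; 0 0 0 -100 0; 0 0 0 -140 0; 0 0 0 -140 0; 0 0 0 -140 0")

```text
time_s: 6.7
position: [0.483, -0.2376, 0.1657]
tcp_rot: [[-0.161, 0.987, -0.001], [0.987, 0.161, 0.001], [0.001, -0.001, -1.0]]
force: [1.1, 0.0, -1.0]
opening: 0.005
grasp_force: 0.0
```

```bash
python3 - <<'E'
from h import *
s=bot.read_state();print(s["time_s"],s["position"],s["force"])
p=imaging.capture("scene");w=imaging.capture("wrist");cv2.imwrite("pics/s4.png",np.hstack([cv2.resize(p[170:350,100:340,::-1],(400,300)),cv2.resize(w[:,:,::-1],(400,300))]))
E
```

```text
6.7 [ 0.48298929 -0.2375697   0.16566948] [ 1.06787751  0.0186817  -0.96218647]
```

View pics/s4.png

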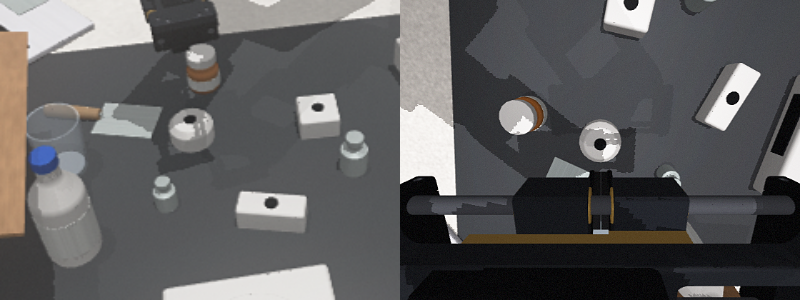

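The left half shows all loose things standing. The window spot is at about (190,120), and the gripper is at the top near (180,40). In the wrist view the spot (600,144) lies straight along the finger line. Before going down I'll check where the TCP projects.

```bash
python3 - <<'E'
from h import *
s=bot.read_state()
for n in("scene","wrist"):
    m=imaging.camera_model(n);T=np.array(m["T"])
    for P in(s["position"],[.483,-.239,.036]):
        c=np.linalg.inv(T)@np.r_[P,1];print(n,c[0]/c[2]*m["fx"]+m["cx"],c[1]/c[2]*m["fy"]+m["cy"])
p=imaging.capture("scene");cv2.imwrite("pics/s5.png",cv2.resize(p[100:280,120:360,::-1],(800,600),interpolation=cv2.INTER_CUBIC))
E
```

```text
scene 206.05495699577938 198.23529913492874
scene 213.2615992804165 241.17113998803234
wrist 281.46351640467674 258.65797015541136
wrist 279.613453523834 201.47147903865252
```

View pics/s5.png

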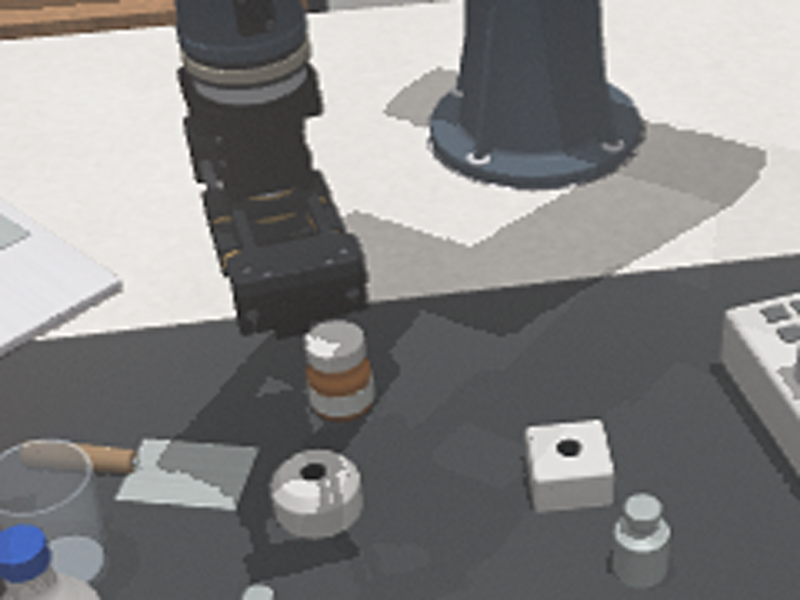

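The TCP projects to (287,327) in this crop, where the gripper's lower end is seen; the gripper's body hides the fingers. Window and TCP agree. I'm lowering to about 24 mm above the window and holding.

Call:
drive_tool(deltas="0 0 -1 -40 0; 0 0 -1 -75 0; 0 0 -1 -95 0; 0 0 -1 -106 0; 0 0 -1 -106 0; 0 0 -1 -106 0; 0 0 -1 -106 0; 0 0 -1 -106 0")

```text
time_s: 7.65
position: [0.4834, -0.2407, 0.0608]
tcp_rot: [[-0.158, 0.987, 0.002], [0.987, 0.158, -0.002], [-0.002, 0.002, -1.0]]
force: [-0.0, 0.2, -0.0]
opening: 0.008
grasp_force: 0.0
```

Call:
drive_tool(deltas="0 0 0 0 0; 0 0 0 0 0; 0 0 0 0 0; 0 0 0 0 0; 0 0 0 0 0; 0 0 0 0 0; 0 0 0 0 0; 0 0 0 0 0; 0 0 0 0 0; 0 0 0 0 0; 0 0 0 0 0; 0 0 0 0 0")

```text
time_s: 8.85
position: [0.4826, -0.2401, 0.0595]
tcp_rot: [[-0.158, 0.987, -0.0], [0.987, 0.158, 0.0], [0.0, -0.0, -1.0]]
force: [-0.5, -0.3, -0.3]
opening: 0.004
grasp_force: 0.0
```

Call:
drive_tool(deltas="0 0 0 0 0; 0 0 0 0 0; 0 0 0 0 0; 0 0 0 0 0; 0 0 0 0 0; 0 0 0 0 0; 0 0 0 0 0; 0 0 0 0 0; 0 0 0 0 0; 0 0 0 0 0")

```text
time_s: 9.85
position: [0.4826, -0.2401, 0.0595]
tcp_rot: [[-0.158, 0.987, 0.0], [0.987, 0.158, -0.0], [-0.0, 0.0, -1.0]]
force: [-0.1, 1.0, -0.2]
opening: 0.006
grasp_force: 0.0
```

Call:
drive_tool(deltas="0 0 0 50 0; 0 0 0 100 0; 0 0 0 150 0; 0 0 0 200 0; 0 0 0 200 0; 0 0 0 200 0; 0 0 0 200 0")

```text
time_s: 10.55
position: [0.4816, -0.2393, 0.2582]
tcp_rot: [[-0.158, 0.987, -0.002], [0.987, 0.158, 0.002], [0.002, -0.002, -1.0]]
force: [-0.4, 0.2, -0.6]
opening: 0.002
grasp_force: 0.0
```

```bash
python3 - <<'E'
from h import *
s=bot.read_state();print(s["time_s"],s["position"],s["force"])
p=imaging.capture("scene");cv2.imwrite("pics/s6.png",cv2.resize(p[:,:,::-1],(800,600)))
E
```

```text
10.55 [ 0.48158624 -0.23928419  0.25818866] [-0.44344751  0.1728599  -0.61273867]
```

View pics/s6.png

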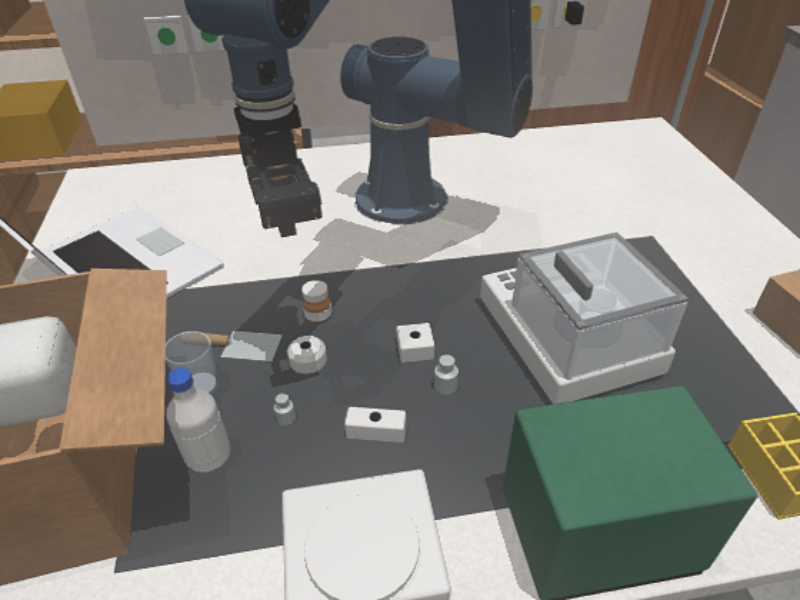

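The cover is shut with its bar at about (573,275), every loose thing is where it stood, and the hand is well above the round sensor.

```bash
python3 -c "
from rig import bot
print(bot.hand_in())"
```

```text
the job is handed in; nothing more can be done
None
```

I pushed the cover shut against its stop, held the fingertips about 24 mm above the round sensor's window for over 2 s, raised the hand about 220 mm above it, and handed the job in at about 10.6 s; no verdict was returned.

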